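Prop the sprung hatch of the finds bin and take out the film canister

ROBOT

A 6-joint arm with a two-finger parallel gripper is mounted at the origin on the work surface; the furniture and walls round the work are solid. World frame = base frame: x ahead of the robot, y to its left, z up, the work surface at z = 0. Lengths are in m, angles in rad, forces in N, time in s.
With the tool pointing down it reaches from about 0.375 to 0.975 m from the base axis. Payload 3.8 kg.
Tool frame: the origin (TCP) lies midway between the tips of the shut fingers; the grasp point (between the pads) lies 19 mm behind it; x points along the fingers, y is the direction in which the jaws open and shut, and the axes are right-handed (so a half turn about x gives the same grasp; the last joint's range is limited). The gripper opens to 88 mm and grips with 3 to 60 N. Pads are 18 mm wide; open, the fingers measure 123 mm over their backs; the gripper's body (75 mm by 187 mm) begins 45 mm behind the grasp point.
Start: joints at [1.307, 0.264, 1.604, -0, 1.274, -0.037], TCP at [0.152, 0.658, 0.239] pointing down, gripper open.
Joint ranges: [-2.63, 2.63], [-0.94, 2.18], [0.31, 2.57], [-1.31, 4.45], [0, 2.66], [-2.55, 2.55]. Speed limits (rad/s): [2.57, 2.57, 3.14, 3.14, 3.14, 3.14].

INTERFACE

Orientations are given as a rotation vector (axis times angle).
In Python, from cell import manip, inverse_kinematics, cams, order gives the robot as it stands. Calls block until the motion is done:
- manip.move_pose(position, orientation): joint-space move of the TCP to a pose.
- manip.move_linear(position, rate=0.15, rot=None): straight line of the TCP; rot=None keeps the orientation; rate is the mean speed in m/s.
- manip.set_joints(angles): joint-space move.
- manip.set_gripper(opening, force=None): finger opening in m; force is the grip in N (None keeps the last); returns when the fingers have stopped.
- manip.dwell(seconds).
- inverse_kinematics(position, orientation): joint angles nearest the present ones, or None.
- manip.state(): the state.
- cams.capture(name): name is "scene" or "top" or "wrist"; returns a dict with "image" (400x640x3 uint8, blue, green, red), "z_map" (400x640 float32, m along the optical axis (not along the pixel's ray), 0 where there is no reading), "intrinsics" (3x3 intrinsics, pixels), "position" and "orientation" of the camera in the world; the wrist camera has in their place "T_tool_cam" (4x4, takes a point from camera to tool coordinates, whose origin is the TCP and whose axes are the tool frame's). Camera axes: x right, y down, z forward; pixel columns grow to the right and rows downward; lengths in m; the calibration is good to about 2 mm. A picture is of the moment at which its call begins: read the wrist's pose just before it.
A pose or a line that the arm cannot do raises manip.IKError and nothing moves.
- order.close_job(): hands the job in, once; it reports no verdict.
The state is a dict: "clock": time; "joint_pos": joint angles; "joint_velocities": joint speeds; "tau": joint torques, N m; "tool_pos": TCP position; "tcp_rot": TCP orientation; "contact_force": force on the tool from outside, world axes, zero at the start; "moment": the same for the moment, N m; "gripper_width": finger opening in m.
Only numpy, scipy, OpenCV 4.12 (cv2) and the standard library are available. Lean on these libraries where they do the work, as an engineer would, in place of code of your own. Each camera call takes 0.05 s, during which the arm holds its last target. There are 200 camera calls.

TASK

The hatch of the low wooden finds bin springs shut by itself. Lift it and prop it wide open with the loose wooden wedge, set down flat on the bin's rear deck behind the batten so that the hatch leans on the wedge's nose; then, with the hatch propped, take the film canister out, keeping it upright, and stand it in the shallow white dish. Leave the stone in the bin and the hatch standing propped open.

Things in the scene. Friction and masses are not known exactly. Their poses are not given: they have to be found in the camera images.
- bin: low fixed wooden bin, 188 (x) x 240 (y) mm, walls 10 mm thick, 70 mm high, wholly covered by a hatch; origin under its centre, x from its front (robot side) to its back, z up. Under the hatch: in front an open compartment, x -84 to -16 mm, y -110 to +110, floor 8 mm up, with the canister and a stone side by side; behind it a flat deck 60 mm up, from x = -16 to the hinge
- hatch (a joint): angle of the hatch in rad: 0 shut (level), 1.57 upright, 1.85 its stop, leaning away from the robot. A 200 x 238 x 9 mm wooden board of about 0.25 kg whose underside passes through the hinge line; a spring shuts it from any angle (2 to 3 N upward at its edge lifts it, it never stays open by itself)
- hatch_edge (a point): middle of the lower side of the hatch's free (front) edge, 200 mm from the hinge line; when shut the board stands 22 mm out past the bin's front wall, 70 mm above the worktop, so that something can be put under this lip
- wedge: loose dark wooden wedge, 80 long (x), 40 wide (y), 45 mm high, 0.2 kg: a heel block (x -20 to +20, full height, flat foot) and a nose, tapered from below to an 11 mm thick tip at x = +60; the top is flat. Origin under the middle of the heel block, x towards the nose. Best held across its 40 mm width at the heel, hand upright or leaning back from the nose
- wedge_nose (a point): middle of the top edge of the wedge's nose tip, 60 mm ahead of the wedge's origin and 45 mm up
- canister: upright white film canister with a grey cap, 34 mm in diameter, 51 mm high, 30 g; origin under its centre, z up; stands in the bin's front compartment, left or right
- lump: dark stone 37 x 48 x 27 mm lying in the same compartment, on the other side; stays there; origin under its centre
- dish: shallow white rectangular dish, fixed, 132 (x) x 182 (y) mm, rim 24 mm high; origin under its centre; its inner floor is flat for 35 mm to either side of the centre in x and 60 mm in y, and about 6 mm up
- hinge_line (a point): middle of the hatch's hinge line, 84 mm behind the bin's centre and 70 mm up; the hinge runs along the bin's y; axes as the bin's
- deck (a point): point on the deck's top, 50 mm before the hinge line. A batten 8 mm wide and 8 mm high lies fixed across the deck parallel to the hinge (200 mm long); its rear face lies 80 to 89 mm before the hinge line, differently each time and not reported: find it by touch or look for it
- wedge_heel (a point): middle of the heel's lower rear edge. When seated the foot is flat on the deck, this end bears on the batten's rear face, the nose points to the hinge and the hatch leans on the nose's top edge at about 1.3 to 1.6 rad. While it is being let down behind the batten the hatch must be held back further than that (with the nose itself)
Things that resemble listed ones, but are neither listed nor needed, are in the scene too. What is shaped like the wedge but turquoise is not meant.

How it is judged:
By the outcome, as a careful person would: the job done as asked, in the order asked, and still so for the second after the job is handed in, with the robot touching nothing.
It also fails if it takes over 72 s, if anything falls off the work surface, if the arm or the gripper's body presses on something with over 40 N, if the wrist force passes 120 N, or if a joint passes its speed limit or range.

## Working session

There is one attempt and no reset: what is moved stays moved. The work goes in short steps, each a Python script; the robot and the scene stay as the last script left them, time stands still between calls to the robot, and variables do not carry over. Pictures are saved under pics/ and viewed, about 8 in all and at most 12, crops included, and the job is handed in when it is done.

```bash
ls; mkdir -p pics; cat > h.py <<'E'
import numpy as np, cv2
from scipy.spatial.transform import Rotation as R
from cell import manip, inverse_kinematics, cams, order
def cap(name):
    s=manip.state(); c=cams.capture(name)
    if name=='wrist':
        T=np.eye(4); T[:3,:3]=R.from_rotvec(s['tcp_rot']).as_matrix(); T[:3,3]=s['tool_pos']
        T=T@np.array(c['T_tool_cam'])
    else:
        T=np.eye(4); o=np.array(c['orientation'],float)
        T[:3,:3]=o if o.shape==(3,3) else R.from_rotvec(o).as_matrix()
        T[:3,3]=c['position']
    c['T']=T; return c
def cloud(c):
    z=c['z_map']; K=np.array(c['intrinsics']); v,u=np.indices(z.shape)
    p=np.stack([(u-K[0,2])/K[0,0]*z,(v-K[1,2])/K[1,1]*z,z],-1)
    w=p@c['T'][:3,:3].T+c['T'][:3,3]; w[z<=0]=np.nan; return w
def rayz(c,u,v,h):
    K=np.array(c['intrinsics']); d=c['T'][:3,:3]@np.array([(u-K[0,2])/K[0,0],(v-K[1,2])/K[1,1],1]); o=c['T'][:3,3]
    return o+d*(h-o[2])/d[2]
def st():
    s=manip.state(); print('t%.2f'%s['clock'],'tcp',np.round(s['tool_pos'],4),'F',np.round(s['contact_force'],1),'w%.4f'%s['gripper_width'])
    return s
E
python3 - <<'E'
from h import *
st()
for n in ('scene','top'):
    c=cap(n); cv2.imwrite(f'pics/{n}1.png',c['image']); print(n,c['orientation'],c['position'])
    np.savez(f'pics/{n}1.npz',w=cloud(c),img=c['image'],T=c['T'],K=c['intrinsics'])
E
```

```text
pics
t0.00 tcp [0.1516 0.657  0.2374] F [-0.2 -0.3  0.3] w0.0882
scene [-2.13453603  1.18007995 -0.4645788 ] [-0.14372923 -0.47696189  0.99381022]
top [-2.11079555  2.14362791 -0.19641673] [ 0.36533197 -0.03228942  1.2858392 ]
```

View pics/top1.png

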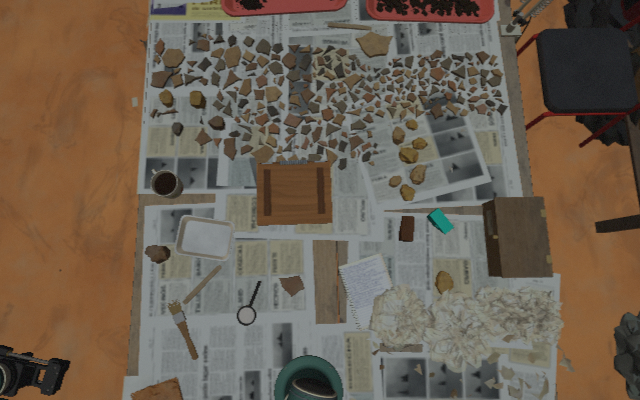

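View pics/scene1.png

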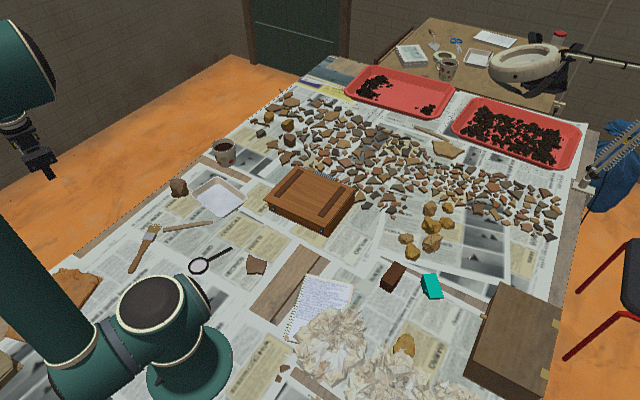

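The top view shows the hatch at about (295,193), the dark wedge at (407,228) beside the turquoise decoy at (440,220), and the dish at (205,238). The scene view agrees.

```bash
python3 - <<'E'
from h import *
d=np.load('pics/top1.npz'); w,img=d['w'],d['img']; z=w[...,2]
def rect(box,m,name):
    u0,v0,u1,v1=box; mm=np.zeros(m.shape,bool); mm[v0:v1,u0:u1]=m[v0:v1,u0:u1]
    n,l,s,_=cv2.connectedComponentsWithStats(mm.astype(np.uint8)); k=1+np.argmax(s[1:,4]); mm=l==k
    p=w[mm]; r=cv2.minAreaRect(p[:,:2].astype(np.float32)); print(name,mm.sum(),'c',np.round(r[0],4),'sz',np.round(r[1],4),'ang',round(r[2],2),'z',np.round(np.nanpercentile(p[:,2],[5,50,95]),4)); return mm
print('table z',np.nanmedian(z[250:300,230:300]))
rect((240,150,350,235),(z>0.068),'hatch')
rect((395,205,425,250),(z>0.036),'wedge top')
rect((395,205,425,250),(z>0.012),'wedge')
rect((165,205,245,270),(z>0.014),'dish rim')
m=np.zeros(z.shape,bool)
print(img[215:245:2,398:416:2].sum(-1)); print(np.round(z[213:245:2,396:420:2]*1000).astype(int))
s=np.load('pics/scene1.npz'); big=cv2.resize(np.hstack([s['img'][250:310,350:450],img[195:255,380:480]]),None,fx=4,fy=4,interpolation=cv2.INTER_CUBIC); cv2.imwrite('pics/wz.png',big)
E
```

```text
table z 0.00035290939890386674
hatch 4726 c [0.6148 0.0357] sz [0.2099 0.2388] ang 0.86 z [0.0737 0.0781 0.0855]
wedge top 317 c [ 0.496 -0.328] sz [0.0407 0.08  ] ang 84.76 z [0.0395 0.0438 0.0478]
wedge 354 c [ 0.4961 -0.3278] sz [0.0408 0.0804] ang 84.02 z [0.024  0.0435 0.0477]
dish rim 540 c [0.4772 0.3309] sz [0.1838 0.132 ] ang 80.57 z [0.0152 0.022  0.027 ]
[[425 425 414 409 406 411 410 409 427]
 [424 423 102 126 122 124 139 146 306]
 [389 388  85 130 119 134 141 140 286]
 [403 326 115 131 124 126 134 133 276]
 [385 316 111 131 127 129 119 135 281]
 [394 312 114 126 121 128 142 134 290]
 [400  94 113 137 125 129 127 137 275]
 [401  84 121 110 128 137 140 136 288]
 [314  80 133 137 126 133 139 124 295]
 [321  72 136 120 128 124 129 128 378]
 [322  66 133 135 127 131 131 135 369]
 [328  62 130 127 130 128 131 141 393]
 [328  69 119 120 123 130 136 130 410]
 [409 394 330 159 151 141 156 301 405]
 [399 379 392 375 376 389 389 382 389]]
[[                   0                    4                   -1
                     1                    3                   -1
                
[... 3391 characters left out ...]
      47                   47                   44
                     3                   -1                    2]
 [                   2                   -3                   -5
                    -2                    4                   10
                    19                   24                   27
                    -2                   -4 -9223372036854775808]
 [                  -2                    0                    1
                    -1                    5                   -5
                    -1                   -1                    1
                    -4                    1                    1]]<stdin>:13: RuntimeWarning: invalid value encountered in cast
```

View pics/wz.png

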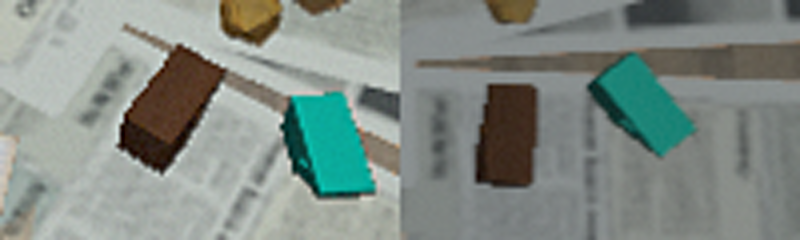

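The crop shows the dark wedge with its full-height heel at the near (-x) end and its nose pointing to about +x, yaw ≈ -5°. Next I'll refine the bin and wedge poses with the wrist camera on the way over.

```bash
cat >> h.py <<'E'
def orient(yaw,lean,sgn=1):
    "tool x down, leaning back by lean; jaws across"
    d=np.array([np.sin(lean),0,-np.cos(lean)]); y=np.array([0,sgn,0.]); 
    return (R.from_euler('z',yaw)*R.from_matrix(np.stack([d,y,np.cross(d,y)],1))).as_rotvec()
def rect(w,m,name):
    n,l,s,_=cv2.connectedComponentsWithStats(m.astype(np.uint8)); k=1+np.argmax(s[1:,4]); mm=l==k
    p=w[mm]; r=cv2.minAreaRect(p[:,:2].astype(np.float32)); print(name,mm.sum(),'c',np.round(r[0],4),'sz',np.round(r[1],4),'ang',round(r[2],2),'z',np.round(np.nanpercentile(p[:,2],[5,50,95]),4)); return r
E
python3 - <<'E'
from h import *
s=st(); print(np.round(R.from_rotvec(s['tcp_rot']).as_matrix(),2))
for sg in (1,-1):
    for p,l in (([.56,.035,.36],0),([.45,-.33,.25],0),([.48,-.326,.05],.4),([.45,.035,.05],.4),([.58,.035,.3],.4),([.64,.035,.1],.4)):
        print(sg,p,l,inverse_kinematics(p,orient(0,l,sg)))
E
```

```text
t0.10 tcp [0.1516 0.6571 0.2375] F [-0.6  0.3 -0.7] w0.0884
[[-0.    0.22  0.97]
 [-0.    0.97 -0.22]
 [-1.   -0.   -0.  ]]
1 [0.56, 0.035, 0.36] 0 [ 0.01802654 -0.00407679  1.68482643  0.          1.46084301 -1.55276979]
1 [0.45, -0.33, 0.25] 0 [-6.77384732e-01  3.59732274e-02  1.84322229e+00 -4.44089210e-16
  1.26239714e+00 -2.24818106e+00]
1 [0.48, -0.326, 0.05] 0.4 None
1 [0.45, 0.035, 0.05] 0.4 [ 0.03176166 -0.17602478  2.51022931 -0.03119095  0.40774613 -1.51290513]
1 [0.58, 0.035, 0.3] 0.4 [ 0.02255231 -0.19724633  2.01626027 -0.01101523  0.92269913 -1.543374  ]
1 [0.64, 0.035, 0.1] 0.4 [ 0.0198895   0.11848035  2.10906033 -0.015748    0.51417603 -1.53876449]
-1 [0.56, 0.035, 0.36] 0 [ 1.80265360e-02 -4.07678847e-03  1.68482643e+00 -4.44089210e-16
  1.46084301e+00  1.58882286e+00]
-1 [0.45, -0.33, 0.25] 0 [-6.77384732e-01  3.59732274e-02  1.84322229e+00 -4.44089210e-16
  1.26239714e+00  8.93411595e-01]
-1 [0.48, -0.326, 0.05] 0.4 [-0.80578191  0.13841082  2.20320836  0.53609882  0.58232515  0.34550096]
-1 [0.45, 0.035, 0.05] 0.4 [ 0.03176166 -0.17602478  2.51022931 -0.03119095  0.40774613  1.62868752]
-1 [0.58, 0.035, 0.3] 0.4 [ 0.02255231 -0.19724633  2.01626027 -0.01101523  0.92269913  1.59821865]
-1 [0.64, 0.035, 0.1] 0.4 [ 0.0198895   0.11848035  2.10906033 -0.015748    0.51417603  1.60282817]
```

```bash
python3 - <<'E'
from h import *
manip.move_pose([.52,.035,.36],orient(0,0,-1)); st()
c=cap('wrist'); w=cloud(c); z=w[...,2]; cv2.imwrite('pics/w1.png',c['image'])
print('table',np.nanpercentile(z,5))
np.savez('pics/w1.npz',w=w,img=c['image'])
r=rect(w,(z>.074)&(z<.09),'hatchtop'); rect(w,(z>.064)&(z<.09),'hatch+wall')
manip.move_pose([.44,-.325,.25],orient(0,0,-1)); st()
c=cap('wrist'); w=cloud(c); z=w[...,2]; cv2.imwrite('pics/w2.png',c['image'])
m=(z>.04)&(z<.055)&(c['image'][...,1].astype(int)<c['image'][...,2]+15)
rect(w,m,'wedge top'); rect(w,(z>.03)&(z<.055),'w')
cv2.imwrite('pics/w12.png',np.hstack([cv2.imread('pics/w1.png')[::2,::2],c['image'][::2,::2]]))
E
```

```text
t2.69 tcp [0.52   0.0356 0.3598] F [-0.8  0.4 -0.5] w0.0883
table -0.0019403612012403038
hatchtop 34018 c [0.6099 0.0372] sz [0.1954 0.2387] ang 0.82 z [0.0757 0.0773 0.0844]
hatch+wall 34034 c [0.6101 0.0371] sz [0.1956 0.2387] ang 0.98 z [0.0757 0.0773 0.0844]
t4.17 tcp [ 0.4407 -0.3244  0.2505] F [ 0.2 -0.1  0.1] w0.0879
wedge top 3222 c [ 0.4979 -0.3272] sz [0.04   0.0799] ang 83.99 z [0.0421 0.0434 0.0447]
w 3919 c [ 0.4679 -0.5898] sz [0.2254 0.0046] ang 0.12 z [0.0318 0.0432 0.0539]
```

View pics/w12.png

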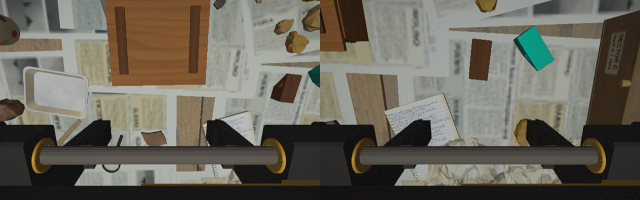

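The wrist views (half scale, side by side) show the hatch at (157,42) and the wedge at (480,60), with a clear gap to the turquoise decoy at (535,48). Next I grasp the wedge.

```bash
cat >> h.py <<'E'
A=.4; GX,GZ=.004,.028
BIN=np.array([.627,.0364]); BY=.0157
def tcp_of(p,yaw,a=A):
    return np.array(p)+R.from_euler('z',yaw).apply([GX+.019*np.sin(a),0,GZ-.019*np.cos(a)])
def binw(x,y,z): return np.array([*BIN,0])+R.from_euler('z',BY).apply([x,y,z])
def nose_tcp(x,z,y=0): # nose point in bin coords -> TCP
    return tcp_of(binw(x-.06,y,z-.045),BY)
E
python3 - <<'E'
from h import *
o=orient(-.1,A,-1); d=R.from_rotvec(o).apply([1,0,0]); t=tcp_of([.4776,-.3254,0],-.1)
manip.set_gripper(.062,60)
manip.move_pose(t-.1*d,o); manip.move_linear(t,.12); st()
manip.set_gripper(0.0,60); st()
manip.move_linear(t+[0,0,.15],.2); st()
c=cap('wrist'); cv2.imwrite('pics/w3.png',c['image'][::2,::2])
manip.move_pose(nose_tcp(-.16,.18),orient(BY,A,-1)); st()
c=cap('scene'); im=c['image'][150:350,180:440]; cv2.imwrite('pics/s3.png',np.hstack([cv2.resize(im,None,fx=1.5,fy=1.5),cv2.resize(cv2.imread('pics/w3.png'),(390,300))]))
E
```

```text
t6.42 tcp [ 0.4895 -0.327   0.0113] F [ 0.3 -0.2 -0.7] w0.0624
t6.88 tcp [ 0.4891 -0.3268  0.0112] F [-2.4  0.5  6.2] w0.0396
t7.78 tcp [ 0.4879 -0.3256  0.1585] F [-0.8 -0.1 -2.7] w0.0394
t9.20 tcp [0.4189 0.0328 0.1457] F [ 0.  -0.  -2.4] w0.0392
```

View pics/s3.png

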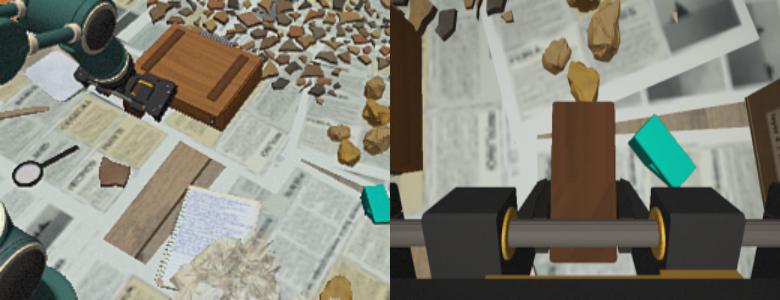

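The wedge is gripped squarely with its nose forward, and the hand is in front of the bin. Next I lift the hatch with the nose.

```bash
python3 - <<'E'
from h import *
manip.move_linear(nose_tcp(-.15,.062),.2); st()
manip.move_linear(nose_tcp(-.103,.062),.1); s=st()
def pol(s,th): return nose_tcp(.084-s*np.cos(th),.070+s*np.sin(th))
s=.187
for th in (.1,.35,.6,.85,1.1,1.35,1.5,1.62):
    manip.move_linear(pol(s,th),.12); q=manip.state(); f=q['contact_force']; print(th,np.round(q['tool_pos']-pol(s,th),4),np.round(f,1),np.round(q['moment'],2))
    if np.linalg.norm(f)>25: print('STOP');break
st()
np.savez('pics/x.npz')
c=cap('scene'); cv2.imwrite('pics/s4.png',np.hstack([c['image'][110:310,140:400],cap('top')['image'][90:290,170:430]]))
E
```

```text
t9.99 tcp [0.4292 0.0329 0.028 ] F [ 0.7 -0.  -1.4] w0.0395
t10.61 tcp [0.4752 0.034  0.0277] F [-0.7 -0.3 -2.5] w0.0396
0.1 [-0.0004  0.      0.0001] [ 0.8  0.5 -4.5] [-0.05  0.56 -0.06]
0.35 [-0.0006 -0.     -0.0008] [ 0.4  0.4 -5.1] [-0.    0.62  0.03]
0.6 [-0.0006 -0.     -0.0008] [-0.8  1.3 -4.2] [-0.01  0.66  0.04]
0.85 [-0.0007 -0.     -0.0007] [-2.1 -1.1 -3.1] [-0.03  0.71 -0.04]
1.1 [-0.0007 -0.     -0.0007] [-1.6  0.4 -2.3] [-0.04  0.65 -0.01]
1.35 [-0.0006 -0.     -0.0006] [-1.  -0.8 -1.3] [-0.01  0.53  0.07]
1.5 [-0.0004 -0.     -0.0003] [-1.6  0.7 -1.8] [-0.03  0.49  0.01]
1.62 [-0.0004 -0.     -0.0002] [-0.6  0.3 -1.9] [-0.06  0.51  0.03]
t14.41 tcp [0.6712 0.0371 0.222 ] F [-0.6  0.3 -1.9] w0.0392
```

View pics/s4.png

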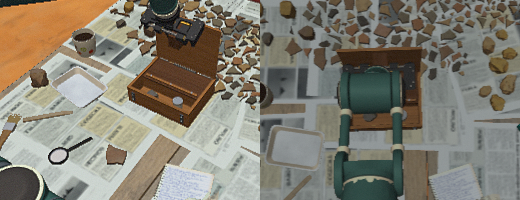

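The hatch is held open at about 1.62 rad. The batten is visible on the deck, and the canister stands on the right (-y) side at crop pixel (178,99).

```bash
python3 - <<'E'
from h import *
c=cap('scene'); w=cloud(c); np.savez('pics/s5.npz',w=w,img=c['image'],T=c['T'],K=c['intrinsics'])
b=R.from_euler('z',-BY).apply((w-[*BIN,0]).reshape(-1,3)).reshape(w.shape)
for y0 in (-.09,-.06,-.03,.03,.06):
    m=(abs(b[...,1]-y0)<.012)&(b[...,0]>-.02)&(b[...,0]<.05)&(b[...,2]<.08)&(b[...,2]>.05)
    p=b[m]; print(y0,[(int(x*1000),round(1000*np.mean(p[abs(p[:,0]-x)<.002,2]),1)) for x in np.arange(-.016,.03,.004) if (abs(p[:,0]-x)<.002).any()])
m=(b[...,2]>.05)&(b[...,2]<.068)&(b[...,0]>-.084)&(b[...,0]<-.02)&(abs(b[...,1])<.108)
r=rect(b,m,'can top bin'); 
def pol(s,th): return nose_tcp(.084-s*np.cos(th),.070+s*np.sin(th))
for s,th in ((.18,1.70),(.12,1.70),(.08,1.7),(.055,1.71),(.045,1.72)):
    manip.move_linear(pol(s,th),.12); q=manip.state(); f=q['contact_force']; print(s,np.round(q['tool_pos']-pol(s,th),4),np.round(f,1),np.round(q['moment'],2))
    if np.linalg.norm(f)>25: print('STOP');break
c=cap('wrist'); cv2.imwrite('pics/w6.png',c['image']); s=cap('scene'); cv2.imwrite('pics/s6.png',np.hstack([cv2.resize(s['image'][130:270,240:400],(400,350)),cv2.resize(c['image'],(400,350))]))
E
```

```text
-0.09 [(-16, np.float64(55.9)), (-12, np.float64(61.1)), (-8, np.float64(63.8)), (-4, np.float64(66.5)), (0, np.float64(67.3)), (4, np.float64(62.2)), (8, np.float64(61.4)), (12, np.float64(61.2)), (16, np.float64(60.9)), (20, np.float64(61.3)), (24, np.float64(60.0)), (27, np.float64(60.6))]
-0.06 [(-16, np.float64(56.1)), (-12, np.float64(59.0)), (-8, np.float64(64.7)), (-4, np.float64(66.2)), (4, np.float64(62.8)), (8, np.float64(59.4)), (12, np.float64(59.5)), (16, np.float64(59.6)), (20, np.float64(58.9)), (24, np.float64(60.4)), (27, np.float64(60.4))]
-0.03 [(-16, np.float64(57.3)), (-12, np.float64(58.9)), (-8, np.float64(66.0)), (-4, np.float64(67.2)), (0, np.float64(67.5)), (8, np.float64(59.3)), (12, np.float64(59.8)), (16, np.float64(59.7)), (20, np.float64(58.9)), (24, np.float64(58.6)), (27, np.float64(60.3))]
0.03 [(-16, np.float64(55.9)), (-12, np.float64(59.5)), (-8, np.float64(63.6)), (-4, np.float64(68.0)), (0, np.float64(65.8)), (4, np.float64(62.3)), (8, np.float64(59.4)), (12, np.float64(58.9)), (16, np.float64(59.8)), (20, np.float64(61.7)), (24, np.float64(60.2)), (27, np.float64(59.7))]
0.06 [(-16, np.float64(54.9)), (-12, np.float64(61.2)), (-8, np.float64(62.9)), (-4, np.float64(66.5)), (0, np.float64(64.7)), (4, np.float64(61.0)), (8, np.float64(60.1)), (12, np.float64(59.2)), (16, np.float64(61.2)), (20, np.float64(61.8)), (24, np.float64(59.4)), (27, np.float64(59.7))]
can top bin 76 c [-0.0513 -0.0565] sz [0.0361 0.0295] ang 31.41 z [0.0528 0.0579 0.0613]
0.18 [-0.0005 -0.     -0.0006] [-1.2  0.3 -3.1] [-0.03  0.57 -0.07]
0.12 [-0.0004  0.     -0.0003] [-1.6  1.  -2.3] [-0.03  0.76  0.05]
0.08 [-0.0008 -0.     -0.0006] [-1.9  0.5 -3.5] [-0.03  0.92  0.  ]
0.055 [-0.0009 -0.     -0.0006] [-3.8  1.2 -4. ] [-0.03  1.14  0.01]
0.045 [-0.0007 -0.     -0.0002] [-4.9 -0.3 -1.2] [-0.07  0.93  0.03]
```

View pics/s6.png

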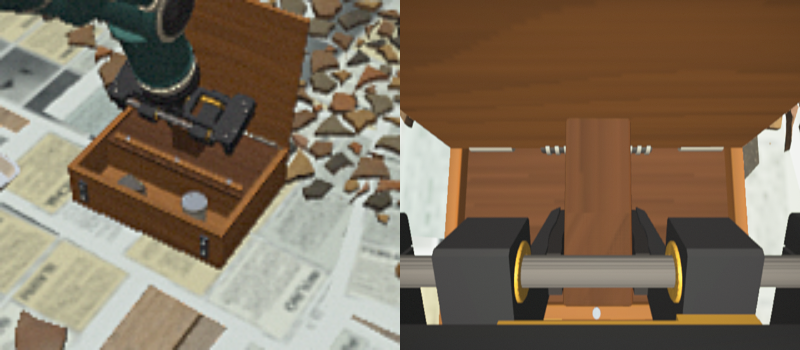

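The wedge is just above the deck with the batten visible in front of its heel at around bin x = 0 to 2 mm, and the hatch is held back. Next I lower to contact and draw the heel back to the batten.

```bash
python3 - <<'E'
from h import *
def F():
    return np.mean([ (manip.dwell(.03),manip.state()['contact_force'])[1] for _ in range(4)],0)
x=.0895; manip.move_linear(nose_tcp(x,.110),.08); f0=F(); print('f0',np.round(f0,1))
z=.110
for z in np.arange(.108,.1005,-.001):
    manip.move_linear(nose_tcp(x,z),.05); f=F(); print(round(z,4),np.round(f,1))
    if f[2]-f0[2]>6: break
f1=F(); zc=z
for x in np.arange(.0875,.070,-.0012):
    manip.move_linear(nose_tcp(x,zc),.05); f=F(); print('x',round(x,4),np.round(f,1),np.round(manip.state()['moment'],2))
    if f[0]-f1[0]>7: break
st(); print('nose',x,zc,'heel',x-.08)
c=cap('wrist'); cv2.imwrite('pics/w7.png',c['image'])
E
```

```text
f0 [-5.1 -0.4 -0.2]
0.108 [-4.4  0.3  1.9]
0.107 [-4.5  0.2  2.3]
0.106 [-4.7  0.   2.6]
0.105 [-6.9  0.3  6.8]
x 0.0875 [-5.  -0.4  5.8] [-0.06  0.68  0.02]
x 0.0863 [-3.7 -0.7  5. ] [-0.08  0.44  0.04]
x 0.0851 [-3.   0.2  4.8] [0.04 0.33 0.07]
x 0.0839 [-1.8 -0.2  5.3] [-0.06  0.19  0.03]
x 0.0827 [-1.2 -0.2  5.2] [-0.1   0.13 -0.01]
x 0.0815 [-0.5  0.   5.1] [-0.05  0.1   0.03]
x 0.0803 [ 0.2 -0.3  5.1] [-0.04  0.01 -0.03]
t21.42 tcp [0.6593 0.0369 0.0712] F [ 0.6 -0.2  4.6] w0.0393
nose 0.08029999999999995 0.105 heel 0.0002999999999999531
```

```bash
python3 - <<'E'
from h import *
def F():
    return np.mean([ (manip.dwell(.03),manip.state()['contact_force'])[1] for _ in range(3)],0)
zc=.105
for x in np.arange(.0793,.0725,-.001):
    manip.move_linear(nose_tcp(x,zc),.05); f=F(); print('x',round(x,4),np.round(f,1),np.round(manip.state()['tool_pos']-nose_tcp(x,zc),4)[[0,2]])
    if f[0]>6: break
c=cap('wrist'); w=cloud(c); cv2.imwrite('pics/w8.png',c['image']); s=cap('scene')
cv2.imwrite('pics/s8.png',np.hstack([cv2.resize(s['image'][150:250,260:370],(400,350),interpolation=cv2.INTER_CUBIC),cv2.resize(c['image'],(400,350))]))
E
```

```text
x 0.0793 [ 2.2 -0.3  5.4] [0.0008 0.0007]
x 0.0783 [2.5 0.1 4.8] [0.0008 0.0007]
x 0.0773 [ 4.7 -0.1  3.1] [0.0011 0.0007]
x 0.0763 [ 8.9 -0.1 -1. ] [0.002  0.0008]
```

View pics/s8.png

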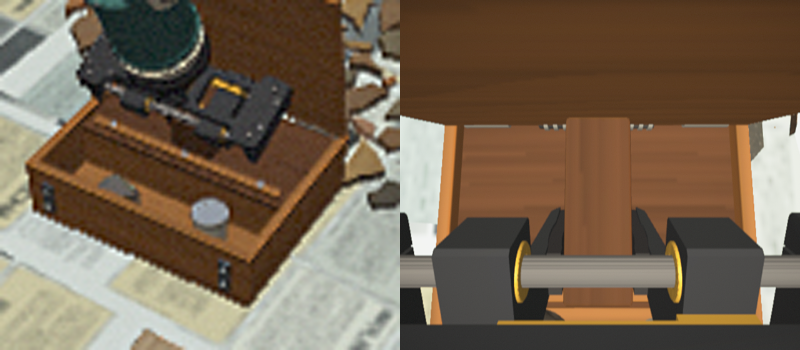

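The heel meets the batten: Fx steps up from 2.5 to 8.9 N, with the heel at about bin x = -2.5 mm. The wedge lies straight, so I'll ease off 1 mm, release and retreat.

```bash
python3 - <<'E'
from h import *
manip.move_linear(nose_tcp(.0773,.105),.05); st()
manip.set_gripper(.052,20); manip.dwell(.3); st()
o=orient(BY,A,-1); d=R.from_rotvec(o).apply([1,0,0]); p=np.array(manip.state()['tool_pos'])
manip.move_linear(p-.15*d,.12); st()
manip.move_pose(binw(-.12,-.02,.33),orient(BY,.2,-1)); st()
c=cap('wrist'); w=cloud(c); s=cap('scene'); np.savez('pics/w9.npz',w=w,img=c['image'],T=c['T'],K=c['intrinsics'])
b=R.from_euler('z',-BY).apply((w-[*BIN,0]).reshape(-1,3)).reshape(w.shape)
im=c['image']
for m,n in (((b[...,2]>.05)&(b[...,2]<.075)&(b[...,0]>-.082)&(b[...,0]<-.018)&(abs(b[...,1])<.105),'can'),((b[...,2]>.098)&(b[...,2]<.112)&(b[...,0]>-.04)&(b[...,0]<.09)&(abs(b[...,1])<.06),'wedge'),((b[...,2]>.02)&(b[...,2]<.045)&(b[...,0]>-.082)&(b[...,0]<-.018)&(abs(b[...,1])<.105),'lump')): rect(b,m,n)
cv2.imwrite('pics/s9.png',np.hstack([cv2.resize(s['image'][130:250,240:370],(400,350),interpolation=cv2.INTER_CUBIC),cv2.resize(c['image'],(400,350))]))
h=(b[...,2]>.14)&(b[...,0]>0)&(abs(b[...,1])<.1); p=b[h]; 
if len(p): k=np.polyfit(p[:,2],p[:,0],1); print('hatch angle',np.pi/2+np.arctan(k[0]))
E
```

```text
t23.22 tcp [0.6567 0.0369 0.0713] F [ 4.6 -0.1  4. ] w0.0394
t23.91 tcp [0.6556 0.0368 0.0704] F [ 0.9  0.8 -0.5] w0.0523
t25.31 tcp [0.5967 0.0359 0.2075] F [ 0.2 -0.2  0.1] w0.0523
t25.97 tcp [0.5074 0.0145 0.3288] F [-0.7  0.2 -0.8] w0.0521
can 608 c [-0.0502 -0.0537] sz [0.0336 0.0337] ang 0.31 z [0.0554 0.057  0.0586]
wedge 3073 c [0.0389 0.0003] sz [0.1195 0.0814] ang 89.99 z [0.1018 0.1038 0.106 ]
lump 643 c [-0.0467  0.0519] sz [0.0319 0.0434] ang 7.13 z [0.0229 0.0285 0.0328]
hatch angle 1.3698497289616576
```

View pics/s9.png

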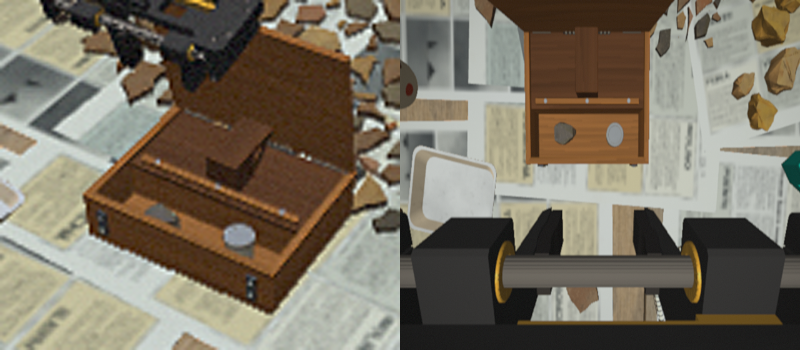

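The hatch is propped at about 1.37 rad on the level wedge, whose heel is against the batten. The canister is at bin (-50,-54) mm and the stone is on the left. Next I fetch the canister.

```bash
python3 - <<'E'
from h import *
L=.15; o=orient(BY,L,-1); g=.019*np.array([np.sin(L),0,-np.cos(L)])
t=binw(-.0505,-.0545,.045)+R.from_euler('z',BY).apply(g)
manip.set_gripper(.056,12)
manip.move_pose(t+[0,0,.15],o); manip.move_linear(t,.12); st()
manip.set_gripper(0,12); st()
manip.move_linear(t+[0,0,.006],.05); st()
manip.move_linear(t+[0,0,.19],.15); s=st()
yaw=.55; o2=orient(yaw,L,-1); dc=np.array([.4775,.331,0])
t2=dc+[0,0,.006+.037]+R.from_euler('z',yaw).apply(g)
manip.move_linear(t2+[0,0,.17],.2,o2); st()
manip.move_linear(t2+[0,0,.02],.15); f0=st()['contact_force'][2]
c=cap('scene'); np.savez('pics/s10.npz',w=cloud(c)); im=c['image']; cv2.imwrite('pics/s10.png',cv2.resize(im[130:270,150:380],None,fx=3,fy=3,interpolation=cv2.INTER_CUBIC))
E
```

```text
t28.47 tcp [ 0.5811 -0.0189  0.0272] F [-0.  -0.8 -0.1] w0.0556
t28.96 tcp [ 0.5805 -0.0188  0.0266] F [-1.1  0.2  1.8] w0.0309
t29.23 tcp [ 0.5806 -0.0189  0.0327] F [-0.4 -0.5 -0.6] w0.0311
t30.60 tcp [ 0.5794 -0.0188  0.2148] F [ 0.5 -0.6 -0.5] w0.0308
t32.58 tcp [0.4802 0.3318 0.1942] F [-0.1  0.2 -0.3] w0.0311
t33.73 tcp [0.4808 0.333  0.0452] F [0.8 0.4 0.1] w0.0313
```

View pics/s10.png

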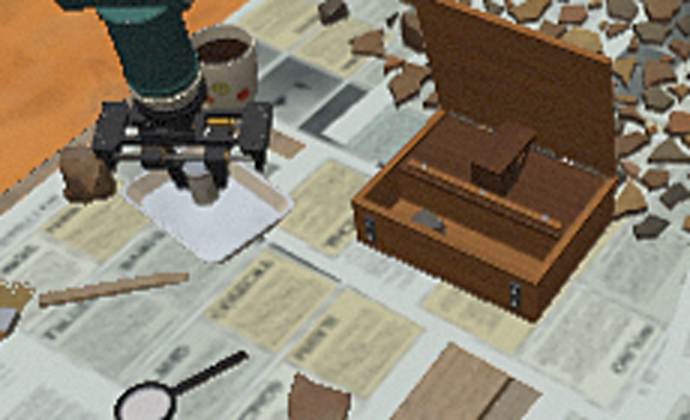

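The canister is held upright over the dish; the bin shows the hatch propped and the stone still inside. Next I lower by feel and release.

```bash
python3 - <<'E'
from h import *
def F(): return np.mean([(manip.dwell(.03),manip.state()['contact_force'])[1] for _ in range(3)],0)
p=np.array([.4809,.3325,.0452]); f0=F()[2]; manip.move_linear([p[0],p[1],.030],.08)
for z in np.arange(.029,.018,-.001):
    manip.move_linear([p[0],p[1],z],.04); f=F()[2]; print(round(z,4),round(f-f0,1))
    if f-f0>1.5: break
manip.set_gripper(.05); manip.dwell(.2); st()
o=manip.state()['tcp_rot']; d=R.from_rotvec(o).apply([1,0,0]); q=np.array(manip.state()['tool_pos'])
manip.move_linear(q-.15*d,.12); manip.move_pose([.38,.25,.33],orient(.55,.15,-1)); st()
c=cap('wrist'); w=cloud(c); s=cap('scene')
m=(w[...,2]>.045)&(w[...,2]<.07)&(abs(w[...,0]-.48)<.07)&(abs(w[...,1]-.33)<.09); rect(w,m,'can')
m=(w[...,2]>.014)&(w[...,2]<.035)&(abs(w[...,0]-.48)<.09)&(abs(w[...,1]-.33)<.11); rect(w,m,'dish')
ws=cloud(s); b=R.from_euler('z',-BY).apply((ws-[*BIN,0]).reshape(-1,3)).reshape(ws.shape)
h=(b[...,2]>.14)&(b[...,0]>0)&(b[...,0]<.1)&(abs(b[...,1])<.1); pp=b[h]; print('hatch',np.pi/2+np.arctan(np.polyfit(pp[:,2],pp[:,0],1)[0]))
cv2.imwrite('pics/s11.png',np.hstack([cv2.resize(s['image'][130:270,170:370],(450,350),interpolation=cv2.INTER_CUBIC),cv2.resize(c['image'],(350,350))]))
E
```

```text
0.029 -0.3
0.028 -0.1
0.027 -0.3
0.026 0.2
0.025 -0.4
0.024 5.4
t36.98 tcp [0.4809 0.3325 0.0239] F [-0.4  0.1  0.6] w0.0496
t39.17 tcp [0.3799 0.25   0.3286] F [-0.3 -0.2 -0. ] w0.0501
can 660 c [0.4782 0.3301] sz [0.0339 0.0335] ang 58.38 z [0.0536 0.0553 0.057 ]
dish 3685 c [0.4795 0.3319] sz [0.1824 0.1325] ang 80.72 z [0.0149 0.0221 0.0243]
hatch 1.3813617281388286
```

View pics/s11.png

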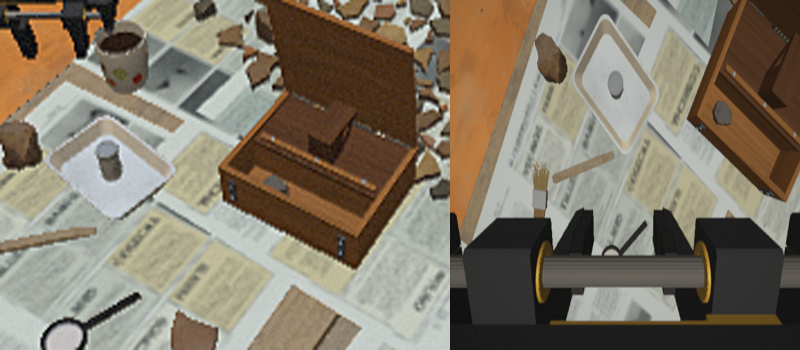

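The canister stands upright in the middle of the dish (left view, pixel (108,162)). The hatch is still propped and the stone is in the bin, so I'm handing in.

```bash
python3 -c "
from h import *
st(); order.close_job()"
```

```text
t39.27 tcp [0.3797 0.2499 0.3274] F [-0.1  0.5  0.4] w0.0502
the job is handed in; nothing more can be done
```

I lifted the hatch with the wedge's nose and set the wedge flat on the rear deck with its heel against the batten. I then moved the canister upright into the dish and handed the job in at 39.3 s of the 72 s limit. The hand-in reports no verdict.

**Last checks:**
- **Hatch:** it stood propped at 1.37 to 1.38 rad, within the expected 1.3 to 1.6, both after release and again just before hand-in.
- **Canister:** it stood upright about 2 mm from the dish's centre.
- **Stone:** it was still in the bin.
- **Robot:** it was touching nothing, and the contact forces I sampled stayed below about 10 N.

**Disagreements:**
- **Wedge outline:** the automatic fit after release came out too large (120 x 81 mm), because it merged with the hatch. I judged the seating from the pictures, the wedge's top height of 104 mm (105 nominal) and the hatch angle.
- **Heel contact:** touch put it about 2.5 mm from the bin's centre line on the robot side. The cameras had put the batten's rear face at or just behind that line. Both are inside the stated range.
- **Canister width:** the gripper closed to 31 mm on the nominally 34 mm canister, but it did not slip.

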